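# Open a tight jar in the bench holder

## Robot

A 6-joint arm with a two-finger parallel gripper is mounted at the origin on the work surface. World frame = base frame: x ahead of the robot, y to its left, z up, the work surface at z = 0. Lengths are in m, angles in degrees, forces in N, time in s.
With the tool pointing down it reaches from about 0.4 to 0.825 m from the base axis. Payload 7 kg.
Tool frame: the origin (TCP) lies between the finger pads; the fingertips stand 19 mm ahead of it and the grasp point (between the pads) is the TCP; y points along the fingers, x is the direction in which the jaws open and shut, and the axes are right-handed (so a half turn about y gives the same grasp; the last joint's range is limited). The gripper opens to 88 mm and grips with 3 to 60 N. Pads are 19 mm wide; open, the fingers measure 130 mm over their backs; the gripper's body (78 mm by 193 mm) begins 47 mm behind the grasp point.
Start: joints at [88.757, 20.546, 0.682, 0, -70.136, -16.507], TCP at [0.206, 0.643, 0.246] pointing down, gripper open.
Joint ranges: [-176.03, 176.03], [-82.01, 121.73], [-58.28, 71.71], [-173.87, 95.51], [-174.79, -0.11], [-173.66, 173.66]. Speed limits (degrees/s): [136.94, 136.94, 172.46, 180, 180, 180].

## Interface

Orientations are given as [roll, pitch, yaw] about the fixed x, y, z axes, in that order (R = Rz(yaw) Ry(pitch) Rx(roll)).
In Python, from plant import r gives the robot as it stands. The module is installed in compiled form; this text tells all that it offers.
- The arm moves only by the tool jog_arm, never from a script. Its argument "steps" is a list of rows, each a list of 5 numbers: the closure, from 0 (fully open) to 1 (shut), then the shift along the tool's x, y, z in m, then the turn about the tool's y in degrees. In form: [[jaw, x, y, z, turn], ...]. A call has 1 to 12 rows; each row shifts and turns the commanded pose from where the row before left it, along the tool's axes as they then stand; what a row does not reach is not made up. A row lasts 1/12 s, in which the tool goes at most 41.7 mm and 7.16 degrees, less where a joint would pass 70% of its speed; a pose out of reach is approached as far as the arm can. A call with a gripper value outside its range is refused whole. The fingers move at their own pace and stop on an object; "squeeze" is the grip in N (left out, the last holds). Time passes only in rows, so rows that do not move let the fingers close. It gives the time, the measured TCP pose, the force and the opening at its end, in the units of the state.
- r.get_state(): the state, without advancing time (a new reading comes with each control period).
- r.capture(name): name is "side" or "top"; returns a dict with "image" (480x640x3 uint8, red, green, blue), "vfov" (degrees; the focal length in pixels is half the picture's height over the tangent of half this angle, whatever the lens; pixels are square), "cx", "cy" (the principal point, pixels), "R" (3x3) and "t" (3): a world point X has camera coordinates R X + t. Camera axes: x right, y down, z forward; pixel columns grow to the right and rows downward; lengths in m; the calibration is good to about 2 mm. A picture is of the moment at which its call begins. There is no depth.
- r.close_job(): hands the job in, once; it reports no verdict.
The state is a dict: "time_s": time; "joints": joint angles; "qd": joint speeds; "joint_torque": joint torques, N m; "tcp_pos": TCP position; "eef_rot": TCP orientation; "contact_force": force on the tool from outside, world axes, zero at the start; "moment": the same for the moment, N m; "gripper_width": finger opening in m.
Only numpy, scipy, OpenCV 4.12 (cv2) and the standard library are available. Lean on these libraries where they do the work, as an engineer would, in place of code of your own. Each camera call takes 0.05 s, during which the arm holds its last target.

## Task

Stand the square amber jar, still closed, fully down in the square socket of the grey bench holder, so that it cannot turn. Braced there, unscrew its tight red cap anticlockwise (seen from above), stop when the threads let go, and finish while holding the cap level just above the open mouth: do not let go of it, do not carry it away from over the jar, and leave the jar seated. Keep the jar upright throughout and leave everything else on the bench where it is.

Things in the scene. Friction and masses are not known exactly. Their poses are not given: they have to be found in the camera images.
- jar: Loose square amber glass jar with white labels, 0.3 to 0.6 kg. Body 62 x 62 mm, 66 mm high, lower edges rounded 4 mm; round neck 41 mm in diameter above it. Origin: centre of the underside; z up, x and y square to its sides (all four alike). It starts upright on the bench, closed; closed, it may be lifted and carried by its cap.
- jar_rim (a point): centre of the jar's rim, 84 mm above its underside
- cap: Separate red round ribbed screw cap of the jar, 50 g, 58 mm in diameter, 36 mm high; a white line on top lies along its +x. Origin: centre of its lower edge, z up; closed, that is 69 to 70 mm above the jar's underside (3 to 4 mm above its shoulder). Quick three-lug thread, alike every 120 degrees: turning it 80 degrees (1.4 rad) anticlockwise from the start frees it; it rises 3 mm meanwhile.
- cap_grip (a point): middle of the cap's solid grip band (58 mm across, 18 mm high), on its axis 27 mm above its lower edge. Yaw of cap x less yaw of jar x: 0.18 to 0.38 rad at the start, free to lift from about 1.40 to 1.83, then a stop. A sprung liner (up to 17 N) makes it tight: about 0.3 to 0.5 N m to turn, more than the bench's friction on the jar resists.
- holder: Fixed grey bench block, 110 x 110 mm, 34 mm high, with a square socket open to the top, 66 x 66 mm, 22 mm deep (floor 12 mm above the bench), its mouth chamfered 3 mm. Origin: centre of the underside, below the socket's centre; z up, x and y square to the socket. The jar fits at any quarter turn with 2 mm to spare per side; seated, its underside is 12 mm above the bench.
- beaker: bystander: glass beaker, 70 mm across, 90 mm high; origin at the centre of its underside
- vial_rack: bystander: white rack 60 x 130 mm with ten blue-capped vials, 42 mm high; origin at the centre of its underside, long side along y
- spatula: bystander: 180 mm spatula lying on the bench along its x; origin on its underside
- wash_bottle: bystander: white bottle with a blue cap, 64 mm across, 170 mm high; origin at the centre of its underside
- small_vial: bystander: small capped vial, 24 mm across, 45 mm high, between the jar and the holder; origin at the centre of its underside
- notebook: bystander: blue notebook 150 x 210 x 12 mm; origin at the centre of its underside
- tip_box: bystander: grey box with an orange top, 82 x 122 mm, 65 mm high; origin at the centre of its underside
There are look-alikes about, which are no part of the job. Of the things like the holder, leave any that is brown or purple; of the rest the larger one is meant.

How it is judged (in metres and radians):
On the way, in this order (a step that is already met when the one before it is completed fails the run):
1. the jar, still closed, stands fully down in the holder's socket (horizontal distance between jar and holder below 0.006 m and z of jar in the frame of holder below 0.016 m and angle between jar's own z axis and vertical below 0.06 rad and z of cap in the frame of jar between 0.06 and 0.0735 m), for 0.2 s.
2. the threads have let go and the cap comes up while the jar stays seated (horizontal distance between jar and holder below 0.006 m and z of jar in the frame of holder below 0.016 m and angle between jar's own z axis and vertical below 0.06 rad and z of cap in the frame of jar above 0.075 m), for 0.1 s.
At the end, for the whole second after the job is handed in: The fingers hold the cap still, level within 0.15 rad, its edge 2 to 45 mm above the jar's rim and within 15 mm of the jar's axis, touching neither jar nor holder; the jar is seated (underside at most 16 mm above the bench, within 6 mm of the socket's centre, upright within 0.06 rad) (horizontal distance between jar and holder below 0.006 m and z of jar in the frame of holder below 0.016 m and angle between jar's own z axis and vertical below 0.06 rad and z of cap in the frame of jar between 0.086 and 0.129 m and horizontal distance between cap and jar below 0.015 m and angle between cap's own z axis and vertical below 0.15 rad and contact force between the fingers and cap above 2 N and contact force between cap and jar below 0.3 N and contact force between cap and holder below 0.3 N and linear speed of each of cap, jar below 0.03 m/s); the arm keeps its last pose, push and grip.
It fails at once if the cap comes off while the jar is not in the holder (z of cap in the frame of jar above 0.075 m and (horizontal distance between jar and holder above 0.015 m or z of jar in the frame of holder above 0.03 m)).
It fails at once if the cap is carried away from over the jar (more than 60 mm aside or 90 mm above the rim) (horizontal distance between cap and jar above 0.06 m or z of cap in the frame of jar above 0.174 m).
It fails at once if the jar is tipped (over 0.5 rad) (angle between jar's own z axis and vertical above 0.5 rad).
It fails at once if a bystander is moved by more than 30 mm (distance of any of beaker, vial_rack, spatula, wash_bottle, small_vial, notebook, tip_box from where it was at the start of the episode above 0.03 m).
It also fails if it takes over 42 s, if anything falls off the work surface, if the arm or the gripper's body presses on something with over 40 N, if the wrist force passes 120 N, or if a joint passes its speed limit or range.

## Working session

There is one attempt and no reset: what is moved stays moved. The work goes in short steps, Python scripts to look and compute and a tool call to move; the robot and the scene stay as the last step left them, time stands still between calls to the robot, and variables do not carry over. Pictures are saved under pics/ and viewed, and the job is handed in when it is done.

Besides the shell and the picture viewer there is one more tool, called after "Call:" by a JSON object that holds its "method" and its "body". jog_arm: Moves the arm, as the interface text tells. Its arguments: {"type":"object","properties":{"steps":{"type":"array","items":{"type":"array","items":{"type":"number"}}},"squeeze":{"type":"number"}},"required":["steps"]}

```bash
mkdir -p pics; python3 - <<'E'
from plant import r
import cv2,pickle
s=r.get_state();print(s)
for n in("top","side"):
    c=r.capture(n);pickle.dump(c,open(n+"0.pkl","wb"));cv2.imwrite(f"pics/{n}0.png",c["image"][:,:,::-1]);print({k:v for k,v in c.items() if k!="image"})
E
```

```text
{'time_s': 0.0, 'joints': array([ 8.87566597e+01,  2.05933034e+01,  6.33229683e-01, -1.94256213e-02,
       -7.01356884e+01, -1.65069058e+01]), 'qd': array([-0.04039713, -0.07878605, -0.07851152, -0.09188359, -0.0805055 ,
        0.13980638]), 'joint_torque': array([-1.27164363e-03, -5.82710016e+01,  2.93047893e+01,  6.99743852e+00,
        6.81135280e-03, -1.60322097e-04]), 'tcp_pos': array([0.20567359, 0.64242013, 0.24459962]), 'eef_rot': array([-8.99902969e+01, -9.70042376e-02, -1.07756870e+02]), 'contact_force': array([-0.62060913, -0.31734055,  0.00797576]), 'moment': array([-0.02214465, -0.0348968 , -0.02593585]), 'gripper_width': 0.08757350971787264}
{'vfov': 43.152287014534025, 'cx': 326.0403833048895, 'cy': 228.40469165266018, 'R': array([[-0.02159734, -0.9995966 ,  0.01844423],
       [-0.99218901,  0.01916288, -0.12326294],
       [ 0.12285977, -0.02096231, -0.99220263]]), 't': array([-0.01747388,  0.52834228,  1.5768568 ])}
{'vfov': 56.258993340273086, 'cx': 317.93399406317684, 'cy': 240.05469883486046, 'R': array([[ 0.71829977, -0.69567756, -0.00884208],
       [-0.53319571, -0.54228126, -0.64933301],
       [ 0.44693151,  0.47113031, -0.7604528 ]]), 't': array([-0.37485527,  0.32883763,  1.02215515])}
```

View pics/top0.png

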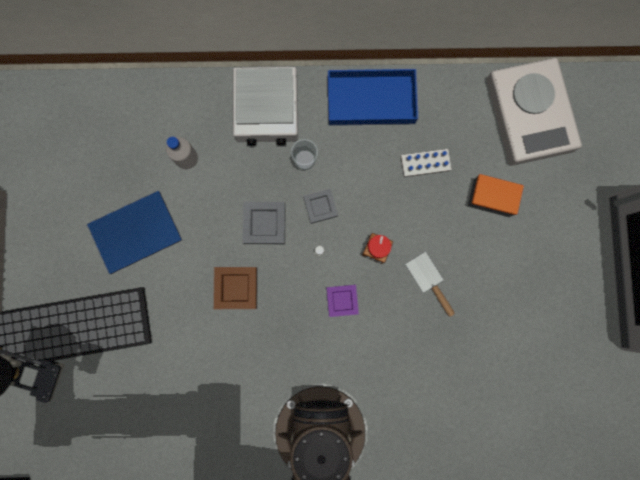

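View pics/side0.png

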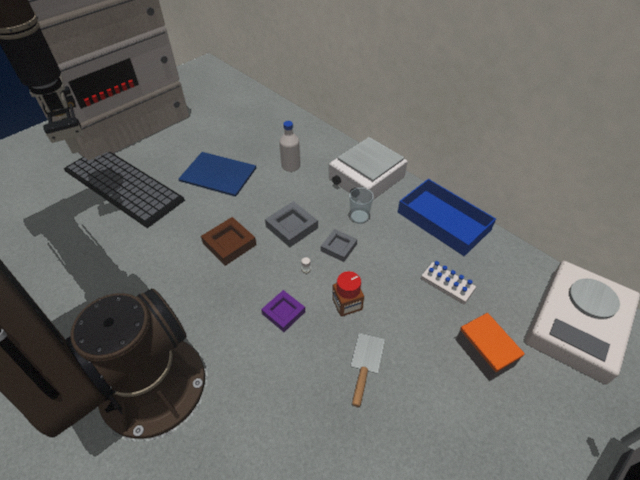

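The top view shows the large grey holder at about (264,223), a small grey look-alike at (320,206), the jar at (378,246) and the small vial at (319,250). Next I'll measure them.

```bash
cat > h.py <<'E'
import numpy as np,cv2,pickle
def f(c): return 240/np.tan(np.radians(c["vfov"]/2))
def K(c): return np.array([[f(c),0,c["cx"]],[0,f(c),c["cy"]],[0,0,1]])
def ray(c,uv):
    R=np.array(c["R"]);d=R.T@np.linalg.inv(K(c))@np.array([uv[0],uv[1],1.]);return -R.T@np.array(c["t"]),d
def onz(c,uv,z):
    o,d=ray(c,uv);return o+d*(z-o[2])/d[2]
def proj(c,X):
    p=K(c)@(np.array(c["R"])@np.array(X)+c["t"]);return p[:2]/p[2]
def tri(ca,ua,cb,ub):
    A=[];b=[]
    for c,u in((ca,ua),(cb,ub)):
        o,d=ray(c,u);d/=np.linalg.norm(d);P=np.eye(3)-np.outer(d,d);A.append(P);b.append(P@o)
    X=np.linalg.solve(sum(A),sum(b));return X
E
python3 - <<'E'
from h import *
T=pickle.load(open("top0.pkl","rb"));S=pickle.load(open("side0.pkl","rb"))
cv2.imwrite("pics/tz0.png",cv2.resize(T["image"][180:280,230:430,::-1],(800,400),interpolation=cv2.INTER_CUBIC))
cv2.imwrite("pics/sz0.png",cv2.resize(S["image"][190:330,240:400,::-1],(640,560),interpolation=cv2.INTER_CUBIC))
# sanity: TCP and base projection
for c in(T,S): print(proj(c,[0.2057,.6424,.2446]),proj(c,[0,0,0]))
E
```

```text
[ 28.64573519 366.56708557] [319.31494352 431.75586503]
[ 71.29514699 134.99314999] [153.30008206 384.47797598]
```

View pics/tz0.png

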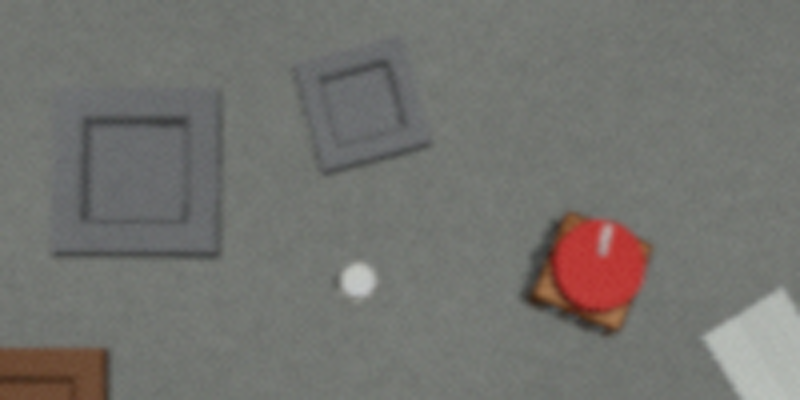

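View pics/sz0.png

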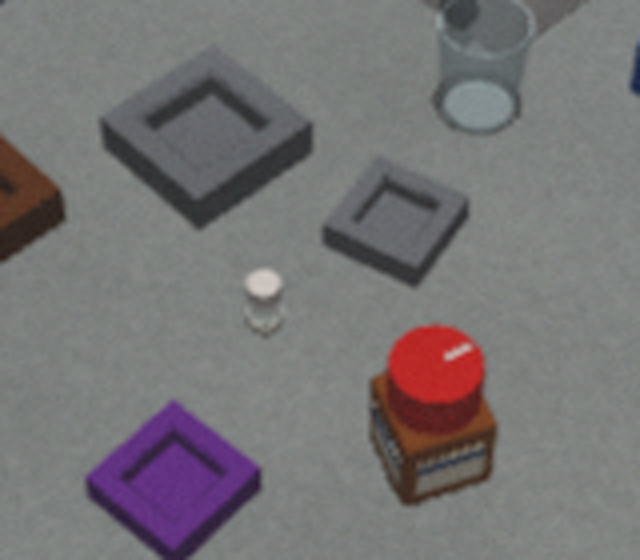

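```bash
cat > meas.py <<'E'
from h import *
def big(c,x0,y0,x1,y1,s=8): return cv2.resize(c["image"][y0:y1,x0:x1],None,fx=s,fy=s,interpolation=cv2.INTER_CUBIC)
def unz(p,x0,y0,s=8): return (np.array(p)+.5)/s-.5+np.array([x0,y0])
def largest(m):
    cs,_=cv2.findContours(m,cv2.RETR_EXTERNAL,cv2.CHAIN_APPROX_NONE);return max(cs,key=cv2.contourArea)
def red(c,box,sat=150):
    b=big(c,*box);h=cv2.cvtColor(b,cv2.COLOR_RGB2HSV)
    m=(((h[...,0]<6)|(h[...,0]>172))&(h[...,1]>sat)&(h[...,2]>60)).astype(np.uint8)*255
    return b,h,cv2.morphologyEx(m,cv2.MORPH_CLOSE,np.ones((25,25)))
E
python3 - <<'E'
from meas import *
T=pickle.load(open("top0.pkl","rb"));S=pickle.load(open("side0.pkl","rb"))
for nm,c,box in(("T",T,(225,185,300,260)),("S",S,(255,195,330,252))):
    b=big(c,*box);print(nm,b[300,50],b[150,300],b[5,5],b[300,300])
    d=(b[...,2].astype(float)-b[...,1])
    d=cv2.GaussianBlur(d,(0,0),6)
    v=cv2.normalize(d,None,0,255,cv2.NORM_MINMAX).astype(np.uint8)
    th,m=cv2.threshold(v,0,255,cv2.THRESH_OTSU)
    k=largest(m);rr=cv2.minAreaRect(k);
    ap=cv2.approxPolyDP(cv2.convexHull(k),12,True)[:,0]
    z=.034
    print(th,[unz(p,*box[:2]).round(2) for p in ap])
    for p in ap: print("  z34",onz(c,unz(p,*box[:2]),.034).round(4))
    if nm=="T":
        P=np.array([onz(c,unz(p,*box[:2]),.034)[:2] for p in cv2.boxPoints(rr)])
        print("rect c",P.mean(0),[np.linalg.norm(P[i]-P[i-1]) for i in range(4)],np.degrees(np.arctan2(*(P[1]-P[0])[::-1])))
    cv2.imwrite(f"pics/m{nm}.png",m)
for nm,c,box in(("T",T,(350,225,410,275)),("S",S,(325,262,375,320))):
    b,h,m=red(c,box)
    k=largest(m);(x,y),rad=cv2.minEnclosingCircle(k);e=cv2.fitEllipse(k)
    print(nm,e,unz(e[0],*box[:2]),onz(c,unz(e[0],*box[:2]),.105))
    cv2.imwrite(f"pics/r{nm}.png",np.hstack([b[...,::-1],cv2.cvtColor(m,cv2.COLOR_GRAY2BGR)]))
E
```

```text
T [117 119 115] [105 107 109] [117 119 115] [104 105 105]
130.0 [array([283.06, 201.44]), array([284.81, 217.56]), array([283.56, 243.19]), array([242.81, 242.81]), array([243.56, 201.81])]
  z34 [0.6023 0.0846 0.034 ]
  z34 [0.5588 0.0805 0.034 ]
  z34 [0.4906 0.0847 0.034 ]
  z34 [0.4937 0.1919 0.034 ]
  z34 [0.6032 0.1894 0.034 ]
rect c [0.54749586 0.13706964] [np.float64(0.11257605066889048), np.float64(0.11353873877596796), np.float64(0.1135594418854808), np.float64(0.11366615096653189)] -0.8890235911379772
S [128 131 131] [81 83 87] [125 129 126] [103 104 106]
136.0 [array([293.31, 200.69]), array([314.06, 216.81]), array([317.69, 222.81]), array([312.94, 231.31]), array([289.31, 244.81]), array([268.31, 228.56]), array([264.94, 219.31])]
  z34 [0.6039 0.1912 0.034 ]
  z34 [0.6022 0.0988 0.034 ]
  z34 [0.5932 0.0742 0.034 ]
  z34 [0.5608 0.0601 0.034 ]
  z34 [0.4796 0.0699 0.034 ]
  z34 [0.477  0.1572 0.034 ]
  z34 [0.4934 0.192  0.034 ]
T ((233.17205810546875, 177.82565307617188), (172.37814331054688, 188.32557678222656), 100.49752807617188) [378.70900726 246.79070663] [ 0.46956103 -0.15883934  0.105     ]
S ((189.4032440185547, 185.59303283691406), (196.70175170898438, 221.4043426513672), 1.5273913145065308) [348.2379055 284.7616291] [ 0.46050473 -0.16839689  0.105     ]
```

View pics/mT.png

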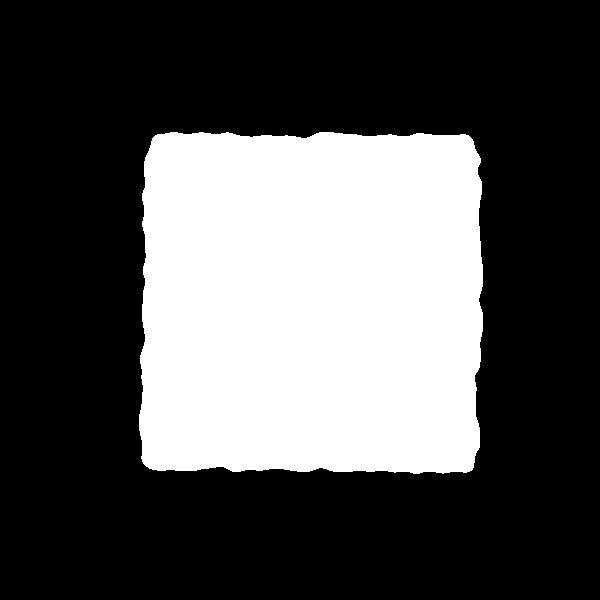

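View pics/rT.png

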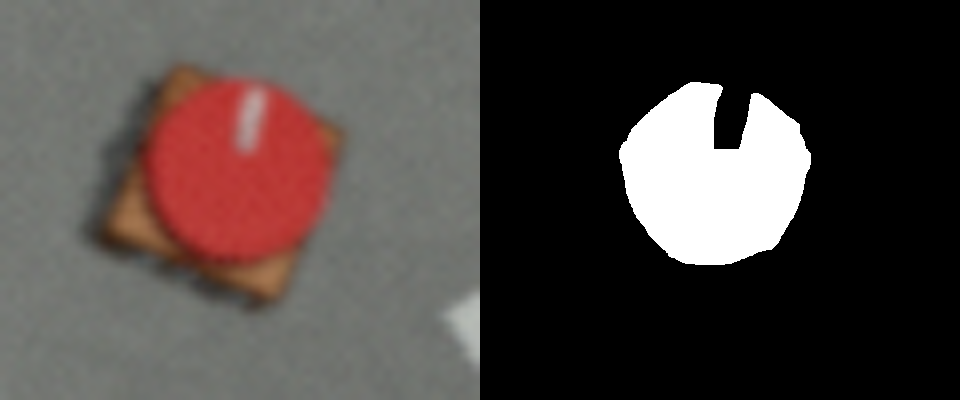

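View pics/rS.png

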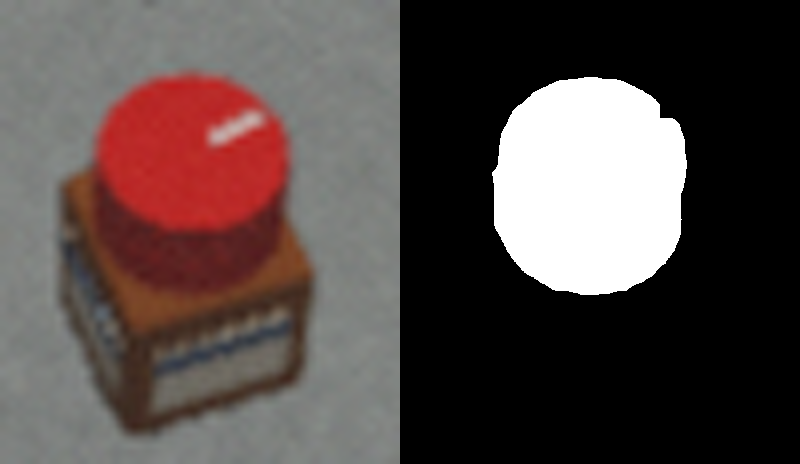

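```bash
python3 - <<'E'
from meas import *
from scipy.optimize import least_squares
T=pickle.load(open("top0.pkl","rb"));S=pickle.load(open("side0.pkl","rb"))
for c in(T,S):print("cam",-np.array(c["R"]).T@c["t"])
def circ(P,r=.029):
    f=lambda q:np.hypot(P[:,0]-q[0],P[:,1]-q[1])-q[2]
    s=least_squares(f,[*P.mean(0),r],loss="soft_l1",f_scale=.0005);return s.x
for nm,c,box,vt in(("T",T,(350,225,410,275),60),("S",S,(325,262,375,320),150)):
    b=big(c,*box).astype(int)
    h=cv2.cvtColor(b.clip(0,255).astype(np.uint8),cv2.COLOR_RGB2HSV)
    print(b[200,230] if nm=="T" else b[160,180])
    m=((b[...,0]-b[...,1]>85) & (b[...,0]>(160)))
    wl=(b.min(-1)>(140 if nm=="T" else 140))
    m=m.astype(np.uint8)*255
    if nm=="S": m=cv2.morphologyEx(m,cv2.MORPH_OPEN,np.ones((15,15)))
    k=cv2.convexHull(largest(m))[:,0]
    # dense hull points
    kk=largest(m)[:,0]; d=np.array([cv2.pointPolygonTest(k.reshape(-1,1,2),tuple(map(float,p)),True) for p in kk]); kk=kk[abs(d)<3]
    for z in(.105,.1055):
        P=np.array([onz(c,unz(p,*box[:2]),z)[:2] for p in kk]);print(nm,z,circ(P))
    cc=circ(P)[:2]
    # white line
    ys,xs=np.nonzero((b[...,1]>120)&(b[...,2]>110))
    W=np.array([onz(c,unz(p,*box[:2]),.1055)[:2] for p in zip(xs,ys)])
    W=W[np.hypot(*(W-cc).T)<.027];u,s,v=np.linalg.svd(W-W.mean(0),full_matrices=False)
    print("line",len(W),W.mean(0),"yaw from centre",np.degrees(np.arctan2(*(W.mean(0)-cc)[::-1])),"axis",np.degrees(np.arctan2(v[0,1],v[0,0]))%180)
E
python3 - <<'E'
import sys;sys.path.insert(0,'.')
from meas import *
T=pickle.load(open("top0.pkl","rb"));S=pickle.load(open("side0.pkl","rb"))
cv2.imwrite("pics/hT.png",cv2.convertScaleAbs(cv2.resize(T["image"][190:255,232:297,::-1],None,fx=9,fy=9,interpolation=cv2.INTER_CUBIC),alpha=2.5,beta=-130))
cv2.imwrite("pics/hS.png",cv2.convertScaleAbs(cv2.resize(S["image"][195:250,260:325,::-1],None,fx=10,fy=10,interpolation=cv2.INTER_CUBIC),alpha=2.0,beta=-80))
E
```

```text
cam [0.33010576 0.00546317 1.63000878]
cam [-0.01224008 -0.56402418  0.98751137]
[184  58  53]
T 0.105 [ 0.47244913 -0.1612464   0.02720078]
T 0.1055 [ 0.47240246 -0.16119174  0.02719186]
line 884 [ 0.48866233 -0.16495871] yaw from centre -13.043773845534519 axis 166.1089374670033
[185  40  37]
S 0.105 [ 0.47051013 -0.16013303  0.02761198]
S 0.1055 [ 0.47023663 -0.16036187  0.02759634]
line 732 [ 0.4855989  -0.16368233] yaw from centre -12.196524275571436 axis 166.80712630125961
```

View pics/hT.png

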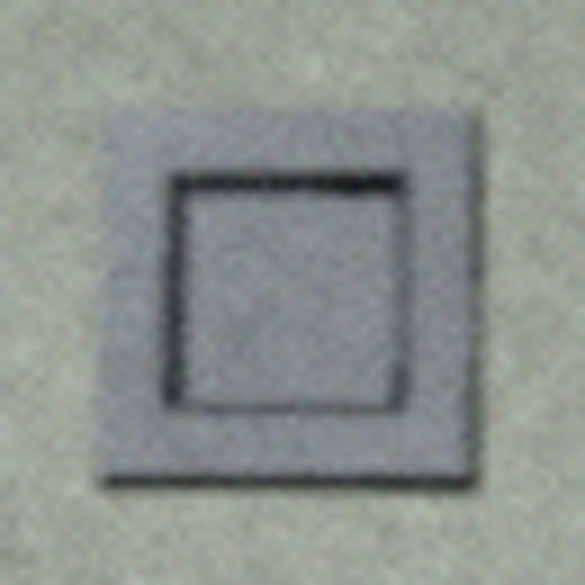

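View pics/hS.png

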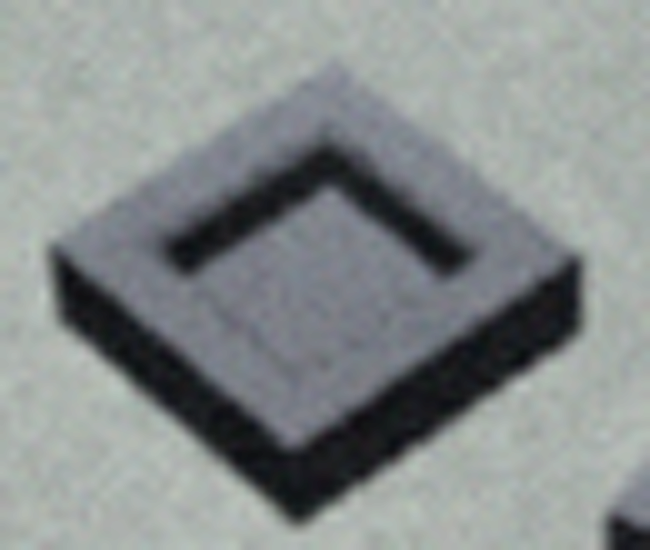

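```bash
cat > holder.py <<'E'
from meas import *
def facequad(c,box,vmin,z):
    b=big(c,*box).astype(float);b=cv2.GaussianBlur(b,(0,0),4)
    g=b[...,2]-(b[...,0]*.5+b[...,1]*.5)
    v=cv2.normalize(g,None,0,255,cv2.NORM_MINMAX).astype(np.uint8);th,m=cv2.threshold(v,0,255,cv2.THRESH_OTSU)
    m[b[...,1]<vmin]=0
    m=cv2.morphologyEx(m,cv2.MORPH_OPEN,np.ones((9,9)))
    k=largest(m);hull=cv2.convexHull(k)
    P=np.array([onz(c,unz(p,*box[:2]),z)[:2] for p in k[:,0]])
    d=np.array([cv2.pointPolygonTest(hull,tuple(map(float,p)),True) for p in k[:,0]]);P=P[abs(d)<5]
    r=cv2.minAreaRect((P*1e4).astype(np.float32));cen=np.array(r[0])/1e4;a=np.radians(r[2])
    e=[]
    lines=[]
    for i in range(4):
        n=np.array([np.cos(a+i*np.pi/2),np.sin(a+i*np.pi/2)]);t=np.array([-n[1],n[0]])
        Q=P-cen;s=Q[(abs(Q@t)<.042)&(Q@n>.045)]
        A=np.polyfit(s@t,s@n,1);
        lines.append((i,np.degrees(np.arctan2(n[1],n[0])),A[1],np.degrees(-np.arctan(A[0])),len(s)))
    offs=[l[2] for l in lines]
    ex=lambda i:np.array([np.cos(a+i*np.pi/2),np.sin(a+i*np.pi/2)])
    cc=cen+ex(0)*(offs[0]-offs[2])/2+ex(1)*(offs[1]-offs[3])/2
    print("centre",cc,"size",offs[0]+offs[2],offs[1]+offs[3]);
    for l in lines: print("  ",l,"yaw",(l[1]+l[3]))
    return m
E
python3 - <<'E'
from holder import *
T=pickle.load(open("top0.pkl","rb"));S=pickle.load(open("side0.pkl","rb"))
for nm,c,box,vm in(("T",T,(225,185,300,260),80),("S",S,(258,195,325,252),85)):
    m=facequad(c,box,vm,.034);cv2.imwrite(f"pics/f{nm}.png",m)
E
```

```text
centre [0.5474651  0.13711259] size 0.11118847543572938 0.11159767267409988
   (0, np.float64(88.4133071899414), np.float64(0.055761310197068946), np.float64(0.2174450129270265), 243) yaw 88.63075220286844
   (1, np.float64(178.41330718994143), np.float64(0.055649141885574765), np.float64(0.2724862536884099), 194) yaw 178.68579344362985
   (2, np.float64(-91.5866928100586), np.float64(0.055427165238660425), np.float64(0.32776469273104525), 210) yaw -91.25892811732754
   (3, np.float64(-1.5866928100585915), np.float64(0.055948530788525117), np.float64(0.32105188388747996), 234) yaw -1.2656409261711117
centre [0.54802344 0.13965023] size 0.1088483000489158 0.10908398959949746
   (0, np.float64(88.36913299560547), np.float64(0.053879105281414805), np.float64(0.9340262561618579), 149) yaw 89.30315925176733
   (1, np.float64(178.36913299560547), np.float64(0.0539117750756038), np.float64(0.6022579997828039), 138) yaw 178.97139099538828
   (2, np.float64(-91.63086700439452), np.float64(0.054969194767500985), np.float64(0.3798491385221617), 176) yaw -91.25101786587236
   (3, np.float64(-1.6308670043945164), np.float64(0.055172214523893655), np.float64(-0.05340589837401773), 147) yaw -1.6842729027685341
```

View pics/fS.png

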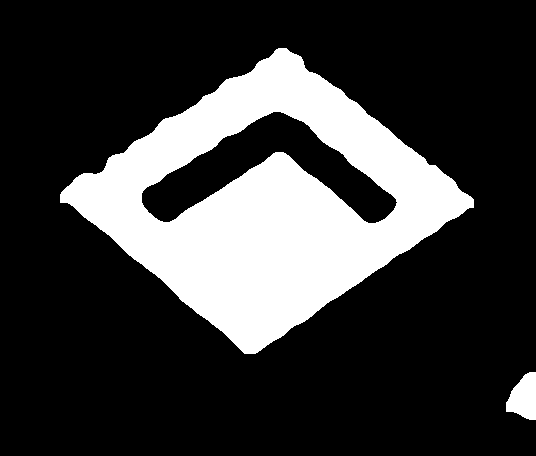

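View pics/fT.png

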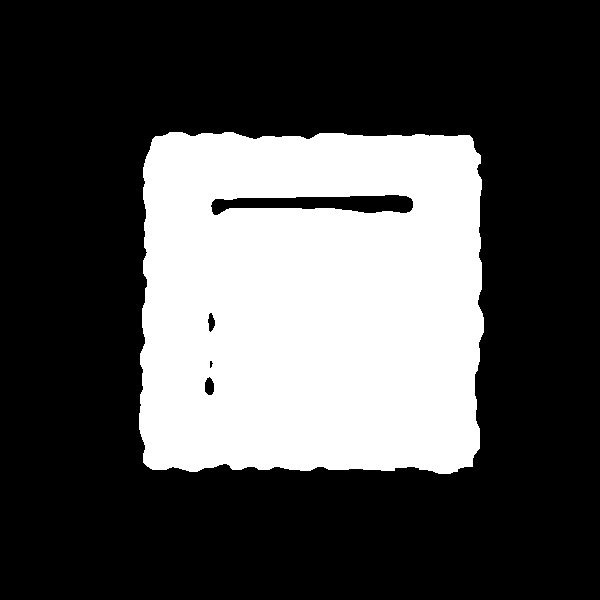

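```bash
python3 - <<'E'
from meas import *
T=pickle.load(open("top0.pkl","rb"));S=pickle.load(open("side0.pkl","rb"))
for nm,c,box in(("T",T,(350,225,410,275)),("S",S,(325,262,375,320))):
    b=big(c,*box).astype(float);b=cv2.GaussianBlur(b,(0,0),3)
    m=((b[...,0]-b[...,2]>28)).astype(np.uint8)*255
    if nm=="T":
        m[b[...,0]<95]=0
    else: m[(b[...,0]<105)]=0
    m=cv2.morphologyEx(m,cv2.MORPH_OPEN,np.ones((7,7)))
    v=(b*1.5).clip(0,255).astype(np.uint8)[...,::-1].copy();k=largest(m);hu=cv2.convexHull(k);ap=cv2.approxPolyDP(hu,14,True)[:,0]
    cv2.drawContours(v,[k],-1,(0,255,0),1)
    for p in ap:
        cv2.circle(v,tuple(map(int,p)),4,(255,0,0),2); print(nm,p,onz(c,unz(p,*box[:2]),.066)[:2].round(4))
    cv2.imwrite(f"pics/j{nm}.png",v)
    if nm=="T":
        P=(np.array([onz(c,unz(p,*box[:2]),.066)[:2] for p in k[:,0]])*1e4).astype(np.float32);print(cv2.minAreaRect(P))
E
```

```text
T [177  65] [ 0.5103 -0.146 ]
T [282  84] [ 0.5034 -0.1799]
T [344 134] [ 0.4867 -0.1995]
T [330 207] [ 0.463  -0.1941]
T [275 300] [ 0.4333 -0.1753]
T [110 225] [ 0.4586 -0.1226]
((4741.6435546875, -1633.9544677734375), (652.5964965820312, 668.0770263671875), 66.26942443847656)
S [286 124] [ 0.5202 -0.156 ]
S [286 197] [ 0.4996 -0.1748]
S [225 233] [ 0.4764 -0.1707]
S [ 85 215] [ 0.4504 -0.1359]
S [ 67 186] [ 0.4541 -0.1244]
S [107 106] [ 0.485  -0.1117]
S [154  74] [ 0.5047 -0.1134]
S [225  74] [ 0.5208 -0.1292]
```

View pics/jT.png

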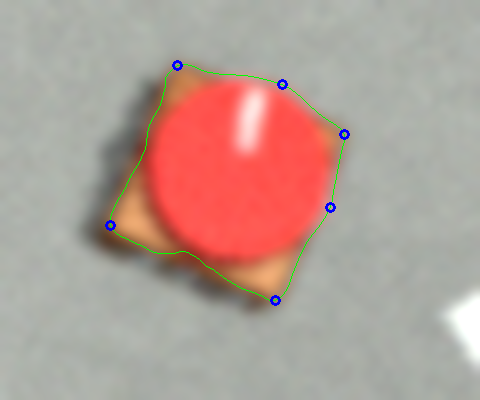

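View pics/jS.png

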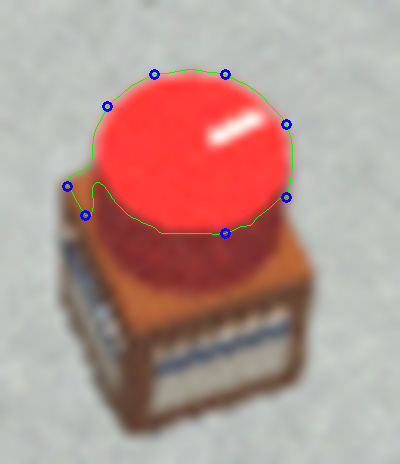

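The jar centre is about (0.4715, -0.161), yaw -24.5° with the cap at -13°. The holder is at about (0.548, 0.1385), yaw -1.3°. I'll turn the tool towards yaw -140° and start the approach.

Call:
{"method": "jog_arm", "body": {"steps": [[0,0,0,0,6.5],[0,0,0,0,6.5],[0,0,0,0,6.5],[0,0,0,0,6.5],[0,0,0,0,6.2],[0,0,0,0,0]], "squeeze": 60}}

```text
time_s: 0.6
tcp_pos: [0.2057, 0.6426, 0.245]
eef_rot: [-90.0, -0.0, -140.2]
contact_force: [0.0, -0.1, 0.1]
gripper_width: 0.0877
```

Call:
{"method": "jog_arm", "body": {"steps": [[0,0.0055,0,0.038,0],[0,0.0055,0,0.038,0],[0,0.0055,0,0.038,0],[0,0.0055,0,0.038,0],[0,0.0055,0,0.038,0],[0,0.0055,0,0.038,0],[0,0.0055,0,0.038,0],[0,0.0055,0,0.038,0],[0,0.0055,0,0.038,0],[0,0.0055,0,0.038,0],[0,0.0055,0,0.038,0],[0,0.0055,0,0.038,0]]}}

```text
time_s: 1.6
tcp_pos: [0.4492, 0.2495, 0.2457]
eef_rot: [-90.0, 0.0, -139.7]
contact_force: [0.4, 0.6, -0.3]
gripper_width: 0.0878
```

Call:
{"method": "jog_arm", "body": {"steps": [[0,0.0206,0,0.0274,0],[0,0.0206,0,0.0274,0],[0,0.0206,0,0.0274,0],[0,0.0206,0,0.0274,0],[0,0.0206,0,0.0274,0],[0,0.0206,0,0.0274,0],[0,0.0206,0,0.0274,0],[0,0.0206,0,0.0274,0],[0,0.0206,0,0.0274,0],[0,0.0206,0,0.0274,0],[0,0.0206,0,0.0274,0],[0,0,0,0,0]]}}

```text
time_s: 2.6
tcp_pos: [0.4687, -0.1295, 0.2453]
eef_rot: [-90.0, -0.1, -139.9]
contact_force: [-0.2, -0.1, 0.3]
gripper_width: 0.0875
```

Call:
{"method": "jog_arm", "body": {"steps": [[0,0.0206,0,0.0274,0],[0,0,0.035,0,0],[0,0,0.03,0,0],[0,0,0.02,0,0],[0,0,0,0,0],[0,0,0,0,0]]}}

```text
time_s: 3.1
tcp_pos: [0.4706, -0.1595, 0.1602]
eef_rot: [-90.1, -0.1, -139.8]
contact_force: [1.0, 0.2, 0.8]
gripper_width: 0.0879
```

```bash
cat > look.py <<'E'
import sys,numpy as np
from plant import r
from meas import *
def look(tag,box_t,box_s):
    s=r.get_state();print("t",s["time_s"],"tcp",np.round(s["tcp_pos"],4),"rot",np.round(s["eef_rot"],2),"F",np.round(s["contact_force"],1),"M",np.round(s["moment"],2),"w",round(s["gripper_width"],4),"q",np.round(s["joints"],1))
    ims=[]
    for n,b in(("top",box_t),("side",box_s)):
        c=r.capture(n);pickle.dump(c,open(f"{n}_{tag}.pkl","wb"))
        im=c["image"][b[1]:b[3],b[0]:b[2],::-1];ims.append(cv2.resize(im,(400,400),interpolation=cv2.INTER_CUBIC))
        print(n,"proj tcp",proj(c,s["tcp_pos"]).round(1))
    cv2.imwrite(f"pics/{tag}.png",np.hstack(ims))
if __name__=="__main__":
    a=list(map(int,sys.argv[2:]));look(sys.argv[1],a[:4],a[4:])
E
python3 look.py g1 330 200 430 300 300 230 400 330
```

```text
t 3.1 tcp [ 0.4706 -0.1595  0.1602] rot [-9.0070e+01 -1.2000e-01 -1.3981e+02] F [1.  0.2 0.8] M [ 0.07 -0.1   0.01] w 0.0879 q [  4.    8.2 -28.2   0.  -53.7  36.2]
top proj tcp [381.3 244.3]
side proj tcp [349.4 266.2]
```

View pics/g1.png

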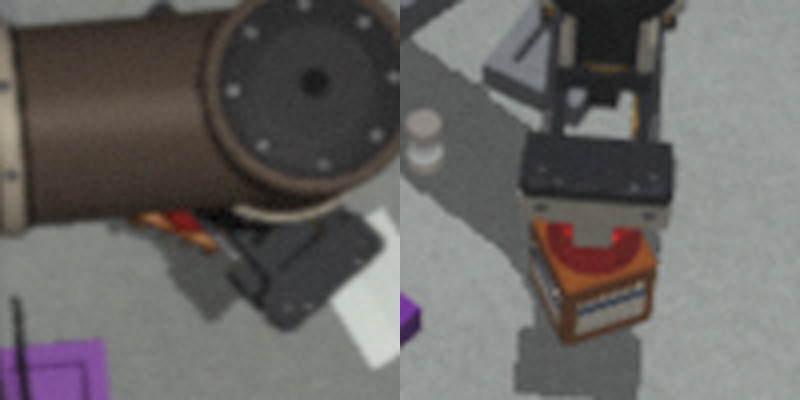

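Call:
{"method": "jog_arm", "body": {"steps": [[0,0.0003,0.02,0.0017,0],[0,0,0.02,0,0],[0,0,0.015,0,0],[0,0,0.0085,0,0],[0,0,0,0,0],[0,0,0,0,0]]}}

```text
time_s: 3.7
tcp_pos: [0.4727, -0.1609, 0.0981]
eef_rot: [-89.9, 0.0, -139.9]
contact_force: [0.3, 0.1, 1.6]
gripper_width: 0.0878
```

Call:
{"method": "jog_arm", "body": {"steps": [[1,0,0,0,0],[1,0,0,0,0],[1,0,0,0,0],[1,0,0,0,0],[1,0,0,0,0],[1,0,0,0,0],[1,0,0,0,0],[1,0,0,0,0],[1,0,0,0,0],[1,0,0,0,0]], "squeeze": 55}}

```text
time_s: 4.53
tcp_pos: [0.4726, -0.1608, 0.0975]
eef_rot: [-90.0, 0.1, -139.9]
contact_force: [2.0, 2.2, 3.9]
gripper_width: 0.057
```

```bash
python3 look.py g2 330 200 430 300 300 230 400 330
```

```text
t 4.5333 tcp [ 0.4726 -0.1608  0.0975] rot [-8.9950e+01  6.0000e-02 -1.3993e+02] F [2.  2.2 3.9] M [ 1.25 -0.69 -0.01] w 0.057 q [  3.8  12.8 -32.4   0.  -44.7  36.3]
top proj tcp [379.1 245.9]
side proj tcp [349.3 281.8]
```

View pics/g2.png

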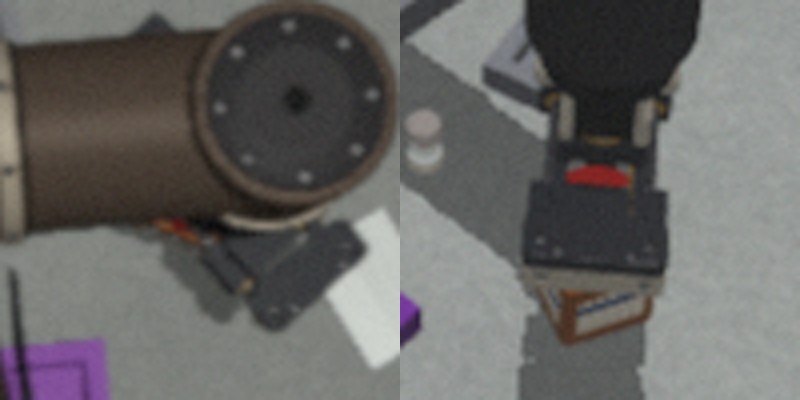

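The cap is gripped (opening 57 mm). Lifting now.

Call:
{"method": "jog_arm", "body": {"steps": [[1,0,-0.004,0,0],[1,0,-0.008,0,0],[1,0,-0.012,0,0],[1,0,-0.015,0,0],[1,0,-0.015,0,0],[1,0,-0.015,0,0],[1,0,-0.01,0,0],[1,0,-0.006,0,0],[1,0,0,0,0],[1,0,0,0,0]]}}

```text
time_s: 5.47
tcp_pos: [0.4713, -0.1609, 0.1815]
eef_rot: [-90.0, -0.0, -140.0]
contact_force: [-0.2, -0.7, -5.7]
gripper_width: 0.0571
```

```bash
python3 look.py g3 330 200 430 300 300 200 400 300
```

```text
t 5.4667 tcp [ 0.4713 -0.1609  0.1815] rot [-9.0050e+01 -3.0000e-02 -1.3997e+02] F [-0.2 -0.7 -5.7] M [ 0.09  0.06 -0.03] w 0.0571 q [  3.8   7.  -26.4  -0.  -56.6  36.3]
top proj tcp [382.9 243.1]
side proj tcp [350.5 260.7]
```

View pics/g3.png

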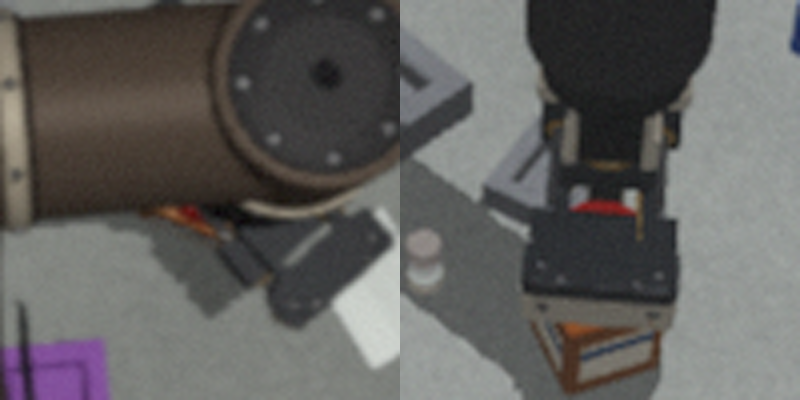

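Call:
{"method": "jog_arm", "body": {"steps": [[1,-0.007,0,-0.005,0],[1,-0.014,0,-0.01,0],[1,-0.021,0,-0.015,0],[1,-0.021,0,-0.015,0],[1,-0.021,0,-0.015,0],[1,-0.021,0,-0.015,0],[1,-0.021,0,-0.015,0],[1,-0.021,0,-0.015,0],[1,-0.021,0,-0.015,0],[1,-0.021,0,-0.015,0],[1,-0.021,0,-0.015,0],[1,-0.021,0,-0.015,0]]}}

```text
time_s: 6.57
tcp_pos: [0.5422, 0.1157, 0.1812]
eef_rot: [-90.0, -0.1, -139.9]
contact_force: [1.5, -0.6, -5.8]
gripper_width: 0.057
```

Call:
{"method": "jog_arm", "body": {"steps": [[1,-0.014,0,-0.01,0],[1,-0.006,0,-0.005,0],[1,0,0,0,-3.2],[1,0,0,0,-5],[1,0,0,0,-5],[1,0,0,0,-5],[1,0,0,0,-5],[1,0,0,0,0],[1,0,0,0,0],[1,0,0,0,0]]}}

```text
time_s: 7.4
tcp_pos: [0.548, 0.1381, 0.1818]
eef_rot: [-90.0, -0.0, -116.9]
contact_force: [-0.1, 0.8, -5.6]
gripper_width: 0.057
```

```bash
python3 look.py g4 210 150 330 270 240 150 340 250
```

```text
t 7.4 tcp [0.548  0.1381 0.1818] rot [-9.0020e+01 -3.0000e-02 -1.1693e+02] F [-0.1  0.8 -5.6] M [-0.02 -0.03  0.07] w 0.057 q [ 34.   13.2 -18.5  -0.  -58.3  29.1]
top proj tcp [257.9 213.8]
side proj tcp [288.3 181.3]
```

View pics/g4.png

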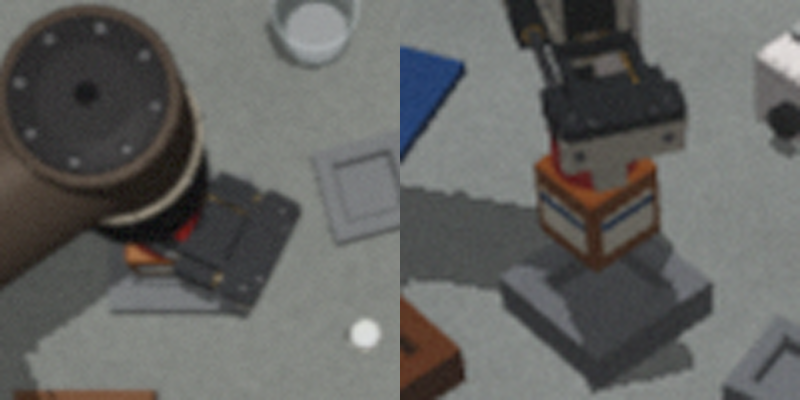

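```bash
python3 - <<'E'
from meas import *
S=pickle.load(open("side_g4.pkl","rb"))
cv2.imwrite("pics/g4z.png",cv2.resize(S["image"][175:230,260:320,::-1],None,fx=10,fy=10,interpolation=cv2.INTER_CUBIC))
E
```

```text
(no output)
```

View pics/g4z.png

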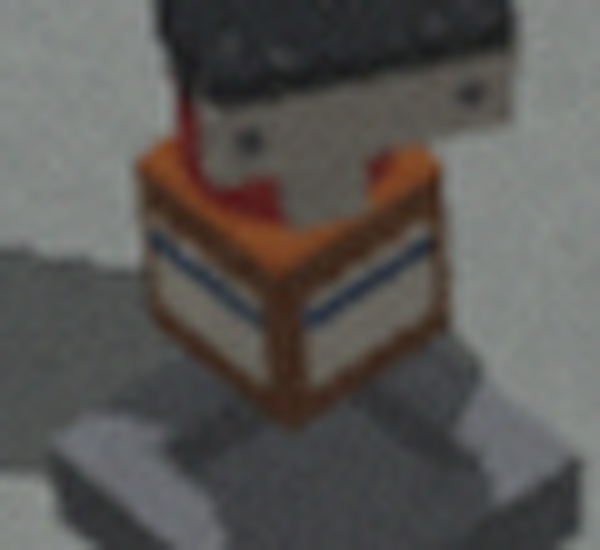

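```bash
python3 - <<'E'
from meas import *
S=pickle.load(open("side_g4.pkl","rb"))
for nm,z,pts in(("sh",.1503,[(140,165),(285,278),(440,165)]),("bo",.0865,[(155,318),(292,430),(445,328)]),):
    P=[onz(S,unz(p,260,175,10),z)[:2] for p in pts]
    a=lambda v:np.degrees(np.arctan2(v[1],v[0]))
    print(nm,np.round(P,4),"mid",((P[0]+P[2])/2).round(4),a(P[0]-P[1]),a(P[2]-P[1]),np.linalg.norm(P[0]-P[1]),np.linalg.norm(P[2]-P[1]))
E
```

```text
sh [[0.5155 0.1643]
 [0.5147 0.1042]
 [0.5733 0.1072]] mid [0.5444 0.1357] 89.20345449332486 2.882332519581828 0.060051385463826795 0.05875949595347079
bo [[0.518  0.169 ]
 [0.5167 0.1093]
 [0.5737 0.1086]] mid [0.5458 0.1388] 88.72191738295975 -0.7476806928990413 0.0596729049445055 0.05698127254808416
```

Call:
{"method": "jog_arm", "body": {"steps": [[1,0,0.008,0,0],[1,0,0.012,0,0],[1,0,0.012,0,0],[1,0,0.008,0,0],[1,0,0.004,0,0],[1,0,0,0,0],[1,0,0,0,0]]}}

```text
time_s: 8.08
tcp_pos: [0.5484, 0.1384, 0.1381]
eef_rot: [-90.0, -0.0, -116.8]
contact_force: [0.6, 1.2, -5.6]
gripper_width: 0.0571
```

Call:
{"method": "jog_arm", "body": {"steps": [[1,0,0.003,0,0],[1,0,0.003,0,0],[1,0,0.002,0,0],[1,0,0.002,0,0],[1,0,0,0,0],[1,0,0,0,0]]}}

```text
time_s: 8.58
tcp_pos: [0.5482, 0.1383, 0.128]
eef_rot: [-90.0, -0.0, -116.8]
contact_force: [0.0, -0.4, -5.6]
gripper_width: 0.0571
```

```bash
python3 look.py g5 210 150 330 270 250 180 330 260
```

```text
t 8.5833 tcp [0.5482 0.1383 0.128 ] rot [-9.0000e+01 -1.0000e-02 -1.1675e+02] F [ 0.  -0.4 -5.6] M [ 0.   -0.04  0.05] w 0.0571 q [ 34.   16.4 -22.2   0.  -51.4  29.3]
top proj tcp [259.8 216.9]
side proj tcp [289.4 195.9]
```

View pics/g5.png

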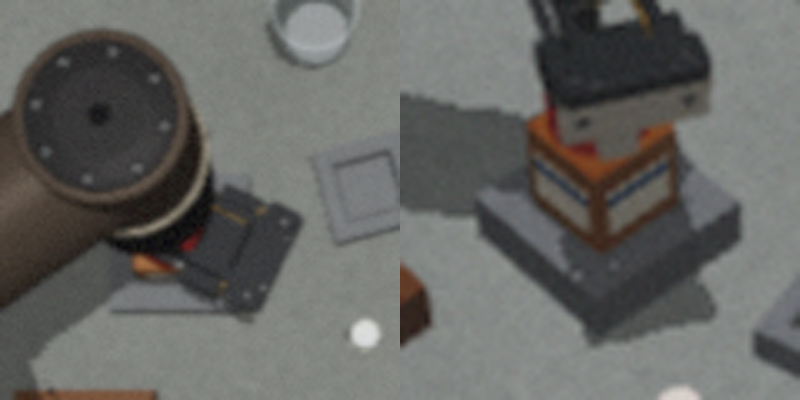

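Call:
{"method": "jog_arm", "body": {"steps": [[1,0,0.003,0,0],[1,0,0.003,0,0],[1,0,0.003,0,0],[1,0,0.002,0,0],[1,0,0,0,0],[1,0,0,0,0]]}}

```text
time_s: 9.18
tcp_pos: [0.5481, 0.1383, 0.1168]
eef_rot: [-90.0, -0.0, -116.7]
contact_force: [-0.5, 0.5, -5.8]
gripper_width: 0.0569
```

Call:
{"method": "jog_arm", "body": {"steps": [[1,0,0.002,0,0],[1,0,0.002,0,0],[1,0,0.002,0,0],[1,0,0.001,0,0],[1,0,0,0,0],[1,0,0,0,0]]}}

```text
time_s: 9.68
tcp_pos: [0.5482, 0.1384, 0.11]
eef_rot: [-90.0, -0.0, -116.8]
contact_force: [0.6, 0.9, -5.7]
gripper_width: 0.0574
```

Call:
{"method": "jog_arm", "body": {"steps": [[1,0,0.001,0,0],[1,0,0.001,0,0],[1,0,0,0,0],[1,0,0,0,0],[1,0,0,0,0]]}}

```text
time_s: 10.1
tcp_pos: [0.5486, 0.1386, 0.1094]
eef_rot: [-89.9, 0.1, -116.7]
contact_force: [-3.9, 0.8, 5.6]
gripper_width: 0.0569
```

Contact is felt at TCP z = 0.109, 12 mm above the bench grasp height, so the jar is seated. A quick look first, then I'll unscrew in portions.

```bash
python3 look.py g6 210 150 330 270 250 180 330 260
```

```text
t 10.1 tcp [0.5486 0.1386 0.1094] rot [-8.9940e+01  5.0000e-02 -1.1672e+02] F [-3.9  0.8  5.6] M [ 0.17  1.54 -0.1 ] w 0.0569 q [ 34.   17.6 -23.4   0.  -49.   29.3]
top proj tcp [260.4 217.8]
side proj tcp [289.8 200.6]
```

View pics/g6.png

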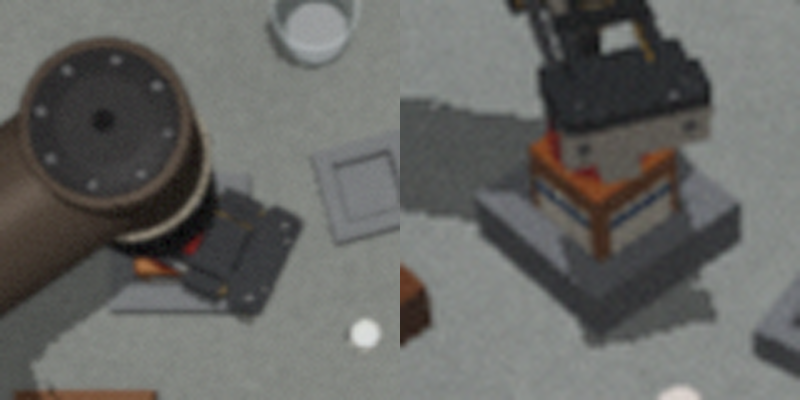

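Call:
{"method": "jog_arm", "body": {"steps": [[1,0,0,0,-2],[1,0,0,0,-3],[1,0,0,0,-3],[1,0,-0.0002,0,-4],[1,0,-0.0002,0,-4],[1,0,-0.0002,0,-4],[1,0,-0.0002,0,-4],[1,0,-0.0002,0,-4],[1,0,-0.0002,0,-4],[1,0,0,0,0],[1,0,0,0,0]], "squeeze": 60}}

```text
time_s: 11.12
tcp_pos: [0.5494, 0.1389, 0.1106]
eef_rot: [-89.8, 0.0, -84.8]
contact_force: [-1.2, 1.1, 5.7]
gripper_width: 0.0574
```

```bash
python3 look.py g7 210 150 330 270 250 180 330 260
```

```text
t 11.1167 tcp [0.5494 0.1389 0.1106] rot [-8.983e+01  4.000e-02 -8.481e+01] F [-1.2  1.1  5.7] M [0.27 0.37 0.07] w 0.0574 q [ 34.   17.5 -23.3   0.1 -49.   61.1]
top proj tcp [260.2 217.4]
side proj tcp [290.  200.1]
```

View pics/g7.png

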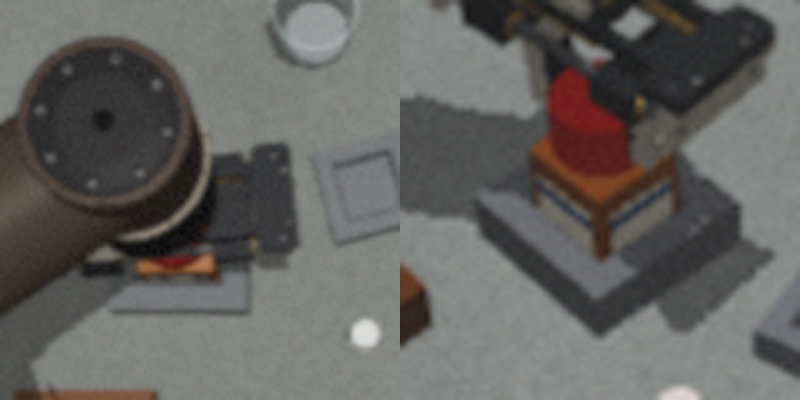

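The jar stayed put while the tool turned 32°, and the push stayed at 5.7 N as I rose 1.2 mm. That fits the cap climbing its thread, so I'll continue.

Call:
{"method": "jog_arm", "body": {"steps": [[1,0,-0.0002,0,-4],[1,0,-0.0002,0,-4],[1,0,-0.0001,0,-4],[1,0,-0.0002,0,-4],[1,0,-0.0001,0,-4],[1,0,-0.0002,0,-4],[1,0,-0.0001,0,-4],[1,0,-0.0002,0,-4],[1,0,0,0,0]]}}

```text
time_s: 11.97
tcp_pos: [0.5493, 0.1391, 0.1118]
eef_rot: [-89.8, -0.0, -52.6]
contact_force: [-0.5, 1.4, 6.2]
gripper_width: 0.0569
```

```bash
python3 look.py g8 210 150 330 270 250 180 330 260
```

```text
t 11.9667 tcp [0.5493 0.1391 0.1118] rot [-8.984e+01 -4.000e-02 -5.262e+01] F [-0.5  1.4  6.2] M [0.5  0.23 0.06] w 0.0569 q [ 34.   17.4 -23.2   0.  -49.2  93.4]
top proj tcp [260.1 217.4]
side proj tcp [289.9 199.7]
```

View pics/g8.png

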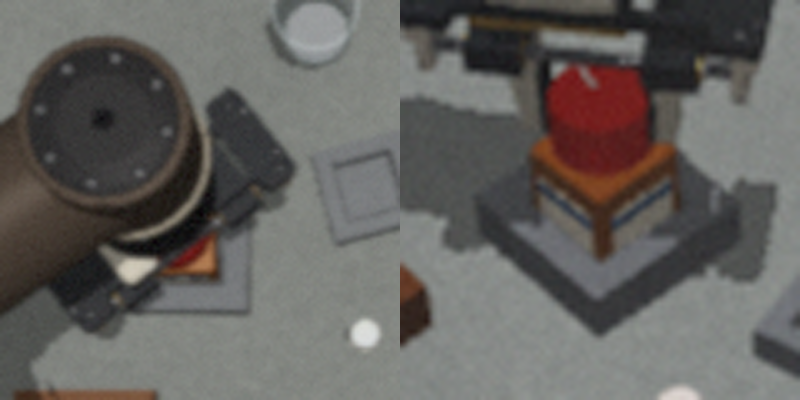

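The white line is at (583–592, 68–85) in the right crop, giving a cap yaw of about 69°. That is close to the tool's 74°, so there is no real slip. About 19° more is needed.

Call:
{"method": "jog_arm", "body": {"steps": [[1,0,-0.0002,0,-4],[1,0,-0.0001,0,-4],[1,0,-0.0002,0,-4],[1,0,-0.0001,0,-4],[1,0,-0.0001,0,-3],[1,0,0,0,0],[1,0,0,0,0]]}}

```text
time_s: 12.65
tcp_pos: [0.5494, 0.139, 0.1128]
eef_rot: [-89.9, -0.1, -33.8]
contact_force: [-1.5, 1.8, 7.6]
gripper_width: 0.0571
```

```bash
python3 look.py g9 210 150 330 270 250 180 330 260
```

```text
t 12.65 tcp [0.5494 0.139  0.1128] rot [-89.86  -0.1  -33.83] F [-1.5  1.8  7.6] M [0.27 0.61 0.07] w 0.0571 q [ 3.400e+01  1.740e+01 -2.320e+01  1.000e-01 -4.930e+01  1.121e+02]
top proj tcp [260.1 217.3]
side proj tcp [289.9 199.5]
```

View pics/g9.png

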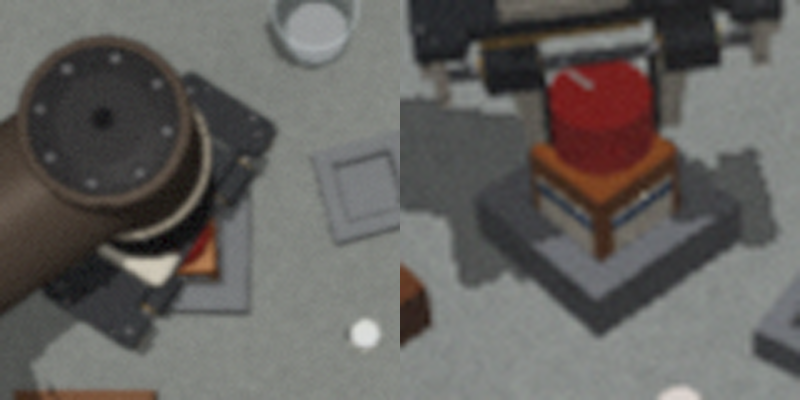

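The cap line now reads about 95°, against an expected 93°. I'll do a small test lift and watch the force: the cap alone should give about -0.5 N, the whole jar -5.6 N.

Call:
{"method": "jog_arm", "body": {"steps": [[1,0,-0.001,0,0],[1,0,-0.001,0,0],[1,0,-0.0005,0,0],[1,0,0,0,0],[1,0,0,0,0]]}}

```text
time_s: 13.17
tcp_pos: [0.5488, 0.1386, 0.1141]
eef_rot: [-89.9, -0.0, -33.8]
contact_force: [1.3, 0.9, 3.7]
gripper_width: 0.0573
```

Call:
{"method": "jog_arm", "body": {"steps": [[1,0,-0.001,0,0],[1,0,-0.001,0,0],[1,0,0,0,0],[1,0,0,0,0]]}}

```text
time_s: 13.5
tcp_pos: [0.5481, 0.1383, 0.1154]
eef_rot: [-90.0, 0.0, -33.8]
contact_force: [1.7, 1.9, -1.7]
gripper_width: 0.0573
```

```bash
python3 look.py g10 210 150 330 270 250 180 330 260
```

```text
t 13.5 tcp [0.5481 0.1383 0.1154] rot [-9.001e+01  2.000e-02 -3.376e+01] F [ 1.7  1.9 -1.7] M [ 0.31 -0.8   0.01] w 0.0573 q [ 34.   17.2 -23.   -0.  -49.8 112.2]
top proj tcp [260.3 217.7]
side proj tcp [289.6 199.2]
```

View pics/g10.png

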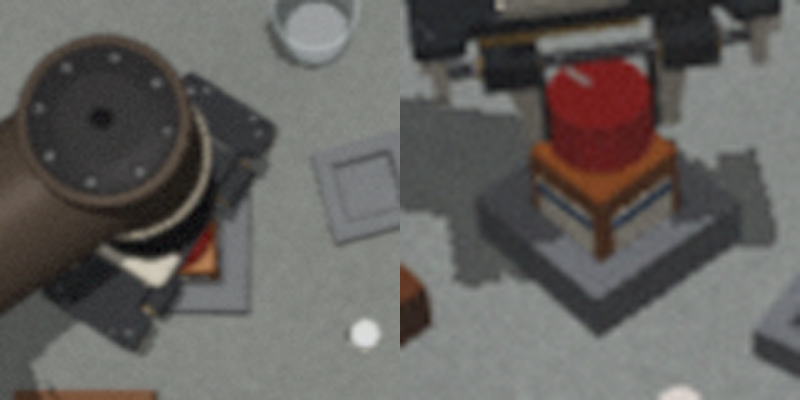

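```bash
cat > shift.py <<'E'
import sys
from meas import *
A=pickle.load(open(f"side_{sys.argv[1]}.pkl","rb"));B=pickle.load(open(f"side_{sys.argv[2]}.pkl","rb"))
def g(c,b): return cv2.GaussianBlur(cv2.resize(cv2.cvtColor(c["image"],cv2.COLOR_RGB2GRAY)[b[1]:b[3],b[0]:b[2]],None,fx=4,fy=4,interpolation=cv2.INTER_CUBIC),(0,0),2).astype(np.float32)
for nm,b in(("jar",(275,214,306,232)),("cap",(280,196,302,212)),("holder",(268,232,310,248))):
    a=g(A,b);t=g(B,b);r=cv2.matchTemplate(a,t[16:-16,16:-16],cv2.TM_CCOEFF_NORMED);_,v,_,l=cv2.minMaxLoc(r)
    print(nm,"shift px",((16-l[0])/4,(16-l[1])/4),round(v,3))
c=A;print("px per 3mm lift",proj(c,[.548,.139,.075])-proj(c,[.548,.139,.078]))
E
python3 shift.py g9 g10; python3 shift.py g8 g10
```

```text
jar shift px (0.0, 0.0) 0.988
cap shift px (-0.25, -0.5) 0.932
holder shift px (0.0, 0.0) 0.999
px per 3mm lift [0.05891229 0.74196489]
jar shift px (0.0, 0.0) 0.878
cap shift px (0.25, -0.75) 0.927
holder shift px (0.0, 0.0) 0.997
px per 3mm lift [0.05891229 0.74196489]
```

The jar did not move while the cap rose about 2.5 mm, so the threads have let go. I'll lift a little more and check again.

Call:
{"method": "jog_arm", "body": {"steps": [[1,0,-0.001,0,0],[1,0,-0.001,0,0],[1,0,-0.001,0,0],[1,0,0,0,0],[1,0,0,0,0]]}}

```text
time_s: 14.02
tcp_pos: [0.5481, 0.1383, 0.1188]
eef_rot: [-90.0, 0.0, -33.7]
contact_force: [1.0, 1.1, -0.4]
gripper_width: 0.0571
```

```bash
python3 look.py g11 210 150 330 270 250 180 330 260;python3 shift.py g9 g11
```

```text
t 14.0167 tcp [0.5481 0.1383 0.1188] rot [-9.000e+01  1.000e-02 -3.375e+01] F [ 1.   1.1 -0.4] M [ 0.39 -0.41  0.03] w 0.0571 q [ 34.   16.9 -22.8  -0.  -50.3 112.3]
top proj tcp [260.2 217.5]
side proj tcp [289.6 198.3]
jar shift px (0.0, 0.0) 0.994
cap shift px (-0.5, -1.25) 0.95
holder shift px (0.0, 0.0) 0.999
px per 3mm lift [0.05891229 0.74196489]
```

The force now shows the cap alone (-0.4 N) and the jar has not moved. I'll raise the cap to about 20 mm above the rim.

Call:
{"method": "jog_arm", "body": {"steps": [[1,0,-0.002,0,0],[1,0,-0.003,0,0],[1,0,-0.003,0,0],[1,0,-0.003,0,0],[1,0,-0.003,0,0],[1,0,-0.003,0,0],[1,0,-0.003,0,0],[1,0,-0.003,0,0],[1,0,-0.002,0,0],[1,0,0,0,0],[1,0,0,0,0],[1,0,0,0,0]]}}

```text
time_s: 15.12
tcp_pos: [0.5481, 0.1383, 0.1436]
eef_rot: [-90.0, 0.0, -33.7]
contact_force: [-0.1, -0.5, -0.6]
gripper_width: 0.057
```

```bash
python3 look.py g12 210 150 330 270 250 180 330 260;python3 shift.py g9 g12
```

```text
t 15.1167 tcp [0.5481 0.1383 0.1436] rot [-9.001e+01  1.000e-02 -3.375e+01] F [-0.1 -0.5 -0.6] M [-0.06 -0.13 -0.  ] w 0.057 q [ 34.   15.4 -21.2  -0.  -53.4 112.3]
top proj tcp [259.2 216. ]
side proj tcp [289.1 191.7]
jar shift px (0.0, 0.0) 0.995
cap shift px (-4.0, -4.0) 0.709
holder shift px (0.0, 0.0) 0.998
px per 3mm lift [0.05891229 0.74196489]
```

View pics/g12.png

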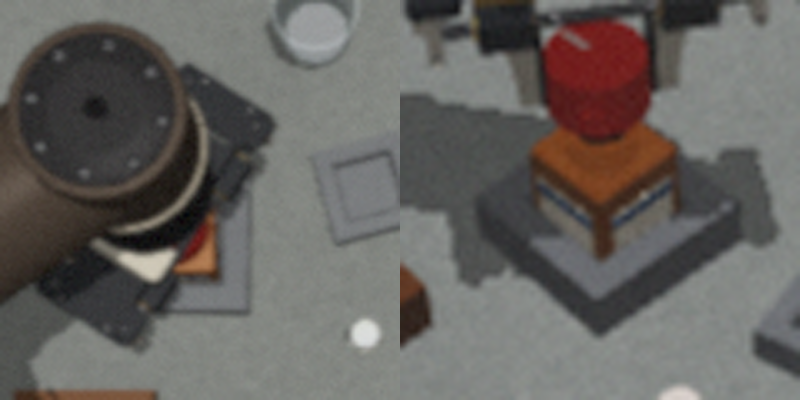

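The cap hangs level over the jar: crop top face at (598,50), lower edge at (598,138). The jar has not moved in its socket. Handing in.

```bash
python3 -c "
from plant import r
print(r.close_job())"
```

```text
the job is handed in; nothing more can be done
None
```

The jar is standing in the large grey holder, and the arm was holding its unscrewed cap level above the open mouth when I handed the job in, at about 15 s. No verdict was reported.

**What I did:** I gripped the jar by its closed cap and carried it over at yaw +23° to line up with the socket. It went down without catching until contact at 12 mm above its bench grasp height. With the jar braced there, I turned the cap 83° anticlockwise, raising it about 3 mm with the thread. I then lifted it a few millimetres at a time until it came free.

**Last checks:**
- **Cap:** the wrist force was about -0.6 N, which is the cap's weight alone. It is level within about 0.1°, with its edge about 20 mm above the rim and the finger opening steady at 57 mm.
- **Jar:** image matching showed no shift of the jar or holder from the end of the unscrewing to the final pose.
- **Cap turn:** the white line on the cap followed the tool to within a few degrees, so the cap did not really slip in the fingers.

**Disagreements:** the two cameras differed by 2 to 3 mm on the holder and cap positions, so I used values between the two. During the test lift one reading was unclear at -1.7 N, until the image showed the jar still seated and the next reading fell to -0.4 N. I did not re-measure the bystanders at the end; none of the moves went near them.

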